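# Put the full cell boxes away in the battery safe

### The job

The four closed cell boxes on the bench mat look alike, but two are full of cells and two are empty, which shows only in how heavy they are to lift. Stand both full boxes upright inside the open steel battery safe and then push the safe's lid fully shut; leave the empty boxes standing upright on the mat. Do not drop a box or tip it over, and do not disturb the pack, the reel or the clip.

Things in the scene. Friction and masses are not known exactly. Their poses are not given: they have to be found in the camera images.
- box_1_center (a point): Closed square cell box, printed grey plastic, 52 x 52 x 82 mm high with straight flush sides, lid snapped on (it stays on; the dark seam is 58 mm up); this point is its centre, half-way up (41 mm above its foot), z up along the box, x and y across its sides. The number says nothing about its contents. A full box weighs 0.29 to 0.42 kg, an empty one 0.06 to 0.09 kg; this holds for all four.
- box_2_center (a point): Closed square cell box, printed grey plastic, 52 x 52 x 82 mm high with straight flush sides, lid snapped on (it stays on; the dark seam is 58 mm up); this point is its centre, half-way up (41 mm above its foot), z up along the box, x and y across its sides. The number says nothing about its contents.
- box_3_center (a point): Closed square cell box, printed grey plastic, 52 x 52 x 82 mm high with straight flush sides, lid snapped on (it stays on; the dark seam is 58 mm up); this point is its centre, half-way up (41 mm above its foot), z up along the box, x and y across its sides. The number says nothing about its contents.
- box_4_center (a point): Closed square cell box, printed grey plastic, 52 x 52 x 82 mm high with straight flush sides, lid snapped on (it stays on; the dark seam is 58 mm up); this point is its centre, half-way up (41 mm above its foot), z up along the box, x and y across its sides. The number says nothing about its contents.
- safe: Grey sheet-steel battery safe fixed to the mat, 150 (its x) x 200 (its y) x 100 mm high, open on top, walls and floor 4 mm (inside 142 x 192 x 96 mm); origin at the centre of its underside, z up. The lid is hinged along its +x side. There is room for two boxes side by side along its y.
- safe_floor (a point): Centre of the safe's inner floor, 4 mm above its underside; axes as the safe's.
- safe_lid (a joint): Angle of the safe's lid in rad: 0 shut, 1.57 upright, opens to 1.9; it starts between 1.6 and 1.85. The hinge is stiff: the lid stays where it is left and needs a push of about 3 N at its free edge to start, 1 N near shut, all the way down.
- lid_hinge (a point): Middle of the lid's hinge line, 100.5 mm above the safe's underside and 77 mm from its centre towards its +x; the hinge line runs along the safe's y.
- lid_edge (a point): Middle of the lid's free edge on its outer face, 154 mm from the hinge line. This point's own -x points from the hinge to the free edge, its z out of the outer face (up when shut). The lid is 204 mm long along the hinge, a 4 mm plate with a 14 mm skirt on its inner side; a flat wire handle lies on the outer face 59 to 88 mm from the hinge, 11 mm proud, 96 mm long. The edge stands up to 0.26 m above the mat when open.
- mat: Blue bench mat, 3 mm thick, 560 (x) x 1200 (y) mm, fixed on the table; origin at the centre of its underside, at table height. All the rest stands on it.
- pack: Part-built battery pack, black cell holder with 4 x 6 cells, 93 x 139 x 74 mm high; origin at the centre of its underside. Leave alone.
- reel: Reel of nickel strip lying flat, 100 mm diameter, 14 mm high; origin at the centre of its underside. Leave alone.
- clip: Grey printed clip, 26 x 85 x 23 mm high; origin at the centre of its underside. Leave alone.
There are look-alikes about, which are no part of the job. What is shaped like the part that bears box_1_center but purple is not meant. Leave any blue look-alike of the part that bears box_4_center alone.

How it is judged:
At the end, for the whole second after the job is handed in: Every full box (standing weight over 2 N) stands upright (within 7 degrees) on the floor of the safe, every empty one upright on the mat, all at rest; the lid is shut to within 0.06 rad; pack, reel and clip are within 30 mm of their starts (((angle between box_1_center's own z axis and vertical below 0.12 rad and linear speed of box_1 below 0.03 m/s and contact force between box_1 and safe above 2 N and x of box_1_center in the frame of safe between -0.071 and 0.071 m and y of box_1_center in the frame of safe between -0.096 and 0.096 m and z of box_1_center in the frame of safe below 0.053 m) or (angle between box_1_center's own z axis and vertical below 0.12 rad and linear speed of box_1 below 0.03 m/s and contact force between box_1 and mat between 0.2 and 2 N and height (world z) of box_1_center below 0.052 m)) and ((angle between box_2_center's own z axis and vertical below 0.12 rad and linear speed of box_2 below 0.03 m/s and contact force between box_2 and safe above 2 N and x of box_2_center in the frame of safe between -0.071 and 0.071 m and y of box_2_center in the frame of safe between -0.096 and 0.096 m and z of box_2_center in the frame of safe below 0.053 m) or (angle between box_2_center's own z axis and vertical below 0.12 rad and linear speed of box_2 below 0.03 m/s and contact force between box_2 and mat between 0.2 and 2 N and height (world z) of box_2_center below 0.052 m)) and ((angle between box_3_center's own z axis and vertical below 0.12 rad and linear speed of box_3 below 0.03 m/s and contact force between box_3 and safe above 2 N and x of box_3_center in the frame of safe between -0.071 and 0.071 m and y of box_3_center in the frame of safe between -0.096 and 0.096 m and z of box_3_center in the frame of safe below 0.053 m) or (angle between box_3_center's own z axis and vertical below 0.12 rad and linear speed of box_3 below 0.03 m/s and contact force between box_3 and mat between 0.2 and 2 N and height (world z) of box_3_center below 0.052 m)) and ((angle between box_4_center's own z axis and vertical below 0.12 rad and linear speed of box_4 below 0.03 m/s and contact force between box_4 and safe above 2 N and x of box_4_center in the frame of safe between -0.071 and 0.071 m and y of box_4_center in the frame of safe between -0.096 and 0.096 m and z of box_4_center in the frame of safe below 0.053 m) or (angle between box_4_center's own z axis and vertical below 0.12 rad and linear speed of box_4 below 0.03 m/s and contact force between box_4 and mat between 0.2 and 2 N and height (world z) of box_4_center below 0.052 m)) and value of joint safe_lid below 0.06 rad and distance of each of pack, reel, clip from where it was at the start of the episode below 0.03 m); the robot touches nothing.
It fails at once if a cell box is tipped over (more than 40 degrees) (angle between any of box_1_center, box_2_center, box_3_center, box_4_center's own z axis and vertical above 0.7 rad).
It fails at once if a cell box is dropped or knocked flying (moves faster than 0.6 m/s out of the fingers) ((contact force between box_1 and the fingers below 0.05 N and linear speed of box_1 above 0.6 m/s) or (contact force between box_2 and the fingers below 0.05 N and linear speed of box_2 above 0.6 m/s) or (contact force between box_3 and the fingers below 0.05 N and linear speed of box_3 above 0.6 m/s) or (contact force between box_4 and the fingers below 0.05 N and linear speed of box_4 above 0.6 m/s)).
It fails at once if the pack, reel or clip is disturbed (moved more than 30 mm) (distance of any of pack, reel, clip from where it was at the start of the episode above 0.03 m).
It also fails if it takes over 72 s, if anything falls off the work surface, if the arm or the gripper's body presses on something with over 40 N, if the wrist force passes 120 N, or if a joint passes its speed limit or range.

### The arm

A 7-joint arm with a two-finger parallel gripper is mounted at the origin on the work surface. World frame = base frame: x ahead of the robot, y to its left, z up, the work surface at z = 0. Lengths are in m, angles in rad, forces in N, time in s.
With the tool pointing down it reaches from about 0.4 to 0.85 m from the base axis. Payload 4.5 kg.
Tool frame: the origin (TCP) lies at the very end of the fingers, on their centre line; the grasp point (between the pads) lies manip.grip_depth behind it (manip.grip_depth is the distance from the TCP to the grasp point, in m); x points along the fingers, y is the direction in which the jaws open and shut, and the axes are right-handed (so a half turn about x gives the same grasp; the last joint's range is limited). The gripper opens to 85 mm and grips with 20 to 120 N. Pads are 22 mm wide; open, the fingers measure 114 mm over their backs; the gripper's body (76 mm by 85 mm) begins 54 mm behind the grasp point. The pads swing forward as they close: fully open they stand 13 mm farther back than shut.
Start: joints at [-1.268, 0.689, -0.195, 1.565, 0.157, 0.902, -0.215], TCP at [0.166, 0.603, 0.231] pointing down, gripper open.
Joint ranges: [-3.01, 3.01], [-0.46, 2.08], [-1.47, 1.51], [0.13, 2.56], [-1, 4.14], [0.04, 2.09], [-2.66, 2.66]. Speed limits (rad/s): [2.57, 2.57, 3.14, 3.14, 3.14, 3.14, 3.14].

### API

Orientations are given as a 3x3 rotation matrix whose columns are the frame's x, y, z axes.
In Python, from bench import manip gives the robot as it stands. The module is installed in compiled form; this text tells all that it offers.
- The arm moves only by the shell command python3 -m handwheel 'ROWS' [FORCE]. ROWS is a JSON object of lists of equal length, an entry for each row: "delta_pos": the shift along the tool's x, y, z in mm, a list of three; "angular": the turn, a rotation vector about the tool's x, y, z in degrees, a list of three; "claw": the closure, from -1 (fully open) to 1 (shut). A call has 1 to 20 rows; each row is the pose to reach, as a shift and turn from the pose measured when the call began, along the tool's axes at that moment; what a row does not reach only later rows make up. A row lasts 1/10 s, in which the tool goes at most 50 mm and 8.59 degrees, less where a joint would pass 70% of its speed; a pose out of reach is approached as far as the arm can. A call with a gripper value outside its range is refused whole. The fingers move at their own pace and stop on an object; FORCE is the grip in N (left out, the last holds). Time passes only in rows, so rows that repeat a pose let the fingers close. It gives the time, the measured TCP pose, the force and the opening at its end, in the units of the state.
- manip.sense(): the state, without advancing time (a new reading comes with each control period).
- manip.get_image(name): name is "scene" or "top" or "wrist"; returns a dict with "img" (384x512x3 uint8, red, green, blue), "fx", "fy", "cx", "cy" (pixels), "dist_coeffs" ([k1, k2, p1, p2, k3] as OpenCV has them; the pictures are not rectified), "rvec" (rotation vector, rad) and "tvec" (3), from world to camera coordinates, as OpenCV has them. Camera axes: x right, y down, z forward; pixel columns grow to the right and rows downward; lengths in m; the calibration is good to about 2 mm. A picture is of the moment at which its call begins. There is no depth.
- manip.sign_off(): hands the job in, once; it reports no verdict.
The state is a dict: "time": time; "joint_positions": joint angles; "dq": joint speeds; "effort": joint torques, N m; "ee_pos": TCP position; "eef_rot": TCP orientation; "contact_force": force on the tool from outside, world axes, zero at the start; "moment": the same for the moment, N m; "opening": finger opening in m.
Only numpy, scipy, OpenCV 4.12 (cv2) and the standard library are available. Lean on these libraries where they do the work, as an engineer would, in place of code of your own. Each camera call takes 0.05 s, during which the arm holds its last target. There are 200 camera calls.

## Working session

There is one attempt and no reset: what is moved stays moved. The work goes in short steps, Python scripts to look and compute and a shell command to move; the robot and the scene stay as the last step left them, time stands still between calls to the robot, and variables do not carry over. Pictures are saved under pics/ and viewed, about 8 in all and at most 12, crops included, and the job is handed in when it is done.

```bash
mkdir -p pics; cat > h.py <<'E'
import numpy as np, cv2, json
from bench import manip
def grab(name):
    d=manip.get_image(name); d['K']=np.array([[d['fx'],0,d['cx']],[0,d['fy'],d['cy']],[0,0,1.]])
    d['D']=np.array(d['dist_coeffs'],float); d['R']=cv2.Rodrigues(np.array(d['rvec'],float))[0]; d['t']=np.array(d['tvec'],float).ravel()
    return d
def ray(d,uv):
    p=cv2.undistortPoints(np.array(uv,float).reshape(-1,1,2),d['K'],d['D']).reshape(-1,2)
    v=np.c_[p,np.ones(len(p))]@d['R']; return -d['R'].T@d['t'], v/np.linalg.norm(v,axis=1,keepdims=True)
def plane(d,uv,z):
    c,v=ray(d,uv); return c+v*((z-c[2])/v[:,2])[:,None]
def tri(d1,p1,d2,p2):
    (c1,v1),(c2,v2)=ray(d1,[p1]),ray(d2,[p2]); A=np.c_[v1[0],-v2[0]]
    s=np.linalg.lstsq(A,c2-c1,rcond=None)[0]; a=c1+s[0]*v1[0]; b=c2+s[1]*v2[0]; return (a+b)/2,np.linalg.norm(a-b)
def proj(d,P):
    return cv2.projectPoints(np.array(P,float).reshape(-1,3),np.array(d['rvec'],float),d['t'],d['K'],d['D'])[0].reshape(-1,2)
def save(img,f,s=1):
    cv2.imwrite('pics/'+f,cv2.resize(cv2.cvtColor(img,cv2.COLOR_RGB2BGR),None,fx=s,fy=s,interpolation=cv2.INTER_CUBIC))
E
python3 - <<'E'
from h import *
import pickle
for n in ['scene','top','wrist']:
    d=grab(n); pickle.dump(d,open(n+'0.pkl','wb')); save(d['img'],n+'0.png',1.5)
    print(n,(-d['R'].T@d['t']).round(3),d['R'][2].round(2),d['fx'])
s=manip.sense(); print({k:np.round(v,3).tolist() for k,v in s.items()}); print(manip.grip_depth)
E
```

```text
scene [ 0.951 -0.329  0.707] [-0.47  0.42 -0.77] 367.18469224447597
top [0.337 0.004 1.27 ] [ 0.2   0.03 -0.98] 443.7333281260632
wrist [0.091 0.623 0.374] [ 0.29 -0.08 -0.95] 293.7488022445309
{'time': 0.15, 'joint_positions': [-1.268, 0.69, -0.195, 1.566, 0.157, 0.903, -0.215], 'dq': [0.001, -0.002, 0.0, -0.005, -0.001, 0.001, -0.001], 'effort': [-0.002, -53.994, -1.269, -15.872, 0.009, 0.006, 0.0], 'ee_pos': [0.166, 0.602, 0.231], 'eef_rot': [[-0.0, 0.266, 0.964], [-0.001, 0.964, -0.266], [-1.0, -0.001, 0.0]], 'contact_force': [0.588, -0.132, -1.41], 'moment': [0.03, 0.045, -0.04], 'opening': 0.085}
0.0187
```

View pics/top0.png

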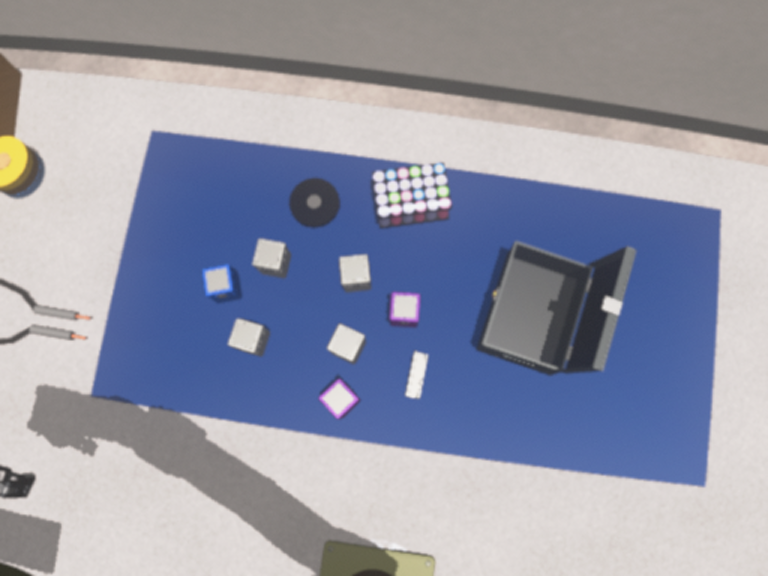

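View pics/scene0.png

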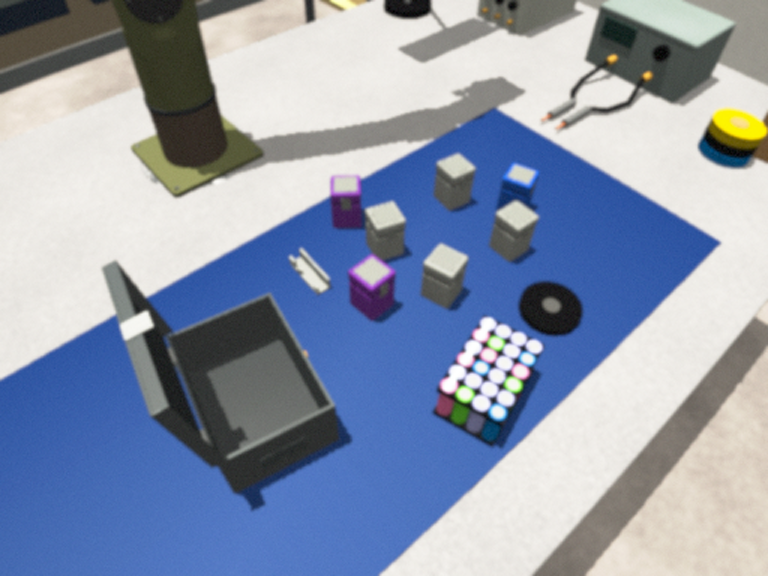

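The top view shows four grey boxes at (270,255), (355,270), (247,336) and (346,343), in 1.5x pixels. The look-alikes are blue at (218,280) and purple at (405,307) and (338,399). The safe is around (535,308), with its lid open on the right (-y) side. The scene view agrees: grey boxes at (455,165), (515,215), (445,262) and (385,215).

```bash
cat > m.py <<'E'
from h import *
import pickle
T=pickle.load(open('top0.pkl','rb'));S=pickle.load(open('scene0.pkl','rb'))
def tops(d,thr,seeds):
    hsv=cv2.cvtColor(d['img'],cv2.COLOR_RGB2HSV); m=((hsv[...,1]<45)&(hsv[...,2]>thr)).astype(np.uint8)
    n,l,st,c=cv2.connectedComponentsWithStats(m); out=[]
    for s in seeds:
        x,y=np.array(s)/1.5; k=l[int(y),int(x)]
        ct=cv2.findContours((l==k).astype(np.uint8),0,2)[0][0]; r=cv2.minAreaRect(ct)
        out.append((r[0],cv2.boxPoints(r),st[k,4],d['img'][int(y),int(x)])) 
    return out
ts=[(270,252),(355,268),(247,334),(346,341)]; ss=[(515,215),(445,260),(455,165),(385,214)]
a=tops(T,150,ts); b=tops(S,160,ss)
for i in range(4):
    P,e=tri(T,a[i][0],S,b[i][0]); q=plane(T,a[i][1],.085)
    ed=q[1]-q[0]; print('box',i,np.round(P,4),'gap',round(e,4),'area',a[i][2],b[i][2],'col',a[i][3],b[i][3],'z85',plane(T,[a[i][0]],.085)[0].round(4),'edges',[round(float(np.linalg.norm(q[j]-q[j-1])),4) for j in range(4)],'yaw',round(np.degrees(np.arctan2(ed[1],ed[0]))%90,1), 'sceneC',plane(S,[b[i][0]],.085)[0].round(4))
for t,s in [((516,243),(333,407)),((482,347),(270,297)),((592,265),(237,487)),((562,370),(168,335))]:
    P,e=tri(T,np.array(t)/1.5,S,np.array(s)/1.5); print('safe',P.round(4),round(e,4))
save(T['img'][150:265,305:435],'safe_t.png',5)
save(S['img'][165:335,65:235],'safe_s.png',3.5)
i=np.vstack([cv2.resize(T['img'][150:270,130:290],(640,480),interpolation=2)])
cv2.imwrite('pics/boxes_t.png',i[...,::-1])
E
python3 m.py
```

```text
box 0 [0.6036 0.2816 0.0828] gap 0.0013 area 337 297 col [207 203 197] [217 218 202] z85 [0.6036 0.2816 0.085 ] edges [0.0519, 0.0524, 0.0523, 0.0521] yaw 89.8 sceneC [0.6045 0.2788 0.085 ]
box 1 [0.5975 0.1195 0.0825] gap 0.0009 area 362 379 col [217 213 207] [216 217 203] z85 [0.5973 0.1196 0.085 ] edges [0.0527, 0.0534, 0.0527, 0.053] yaw 14.1 sceneC [0.5987 0.1173 0.085 ]
box 2 [0.4486 0.2963 0.0832] gap 0.0004 area 363 231 col [216 212 206] [214 216 202] z85 [0.4485 0.296  0.085 ] edges [0.0516, 0.0522, 0.052, 0.052] yaw 82.1 sceneC [0.45   0.2943 0.085 ]
box 3 [0.4637 0.1141 0.0841] gap 0.0013 area 386 309 col [226 223 218] [214 216 201] z85 [0.4639 0.1145 0.085 ] edges [0.0518, 0.0529, 0.0522, 0.0527] yaw 72.7 sceneC [0.4641 0.1128 0.085 ]
safe [ 0.6861 -0.1666  0.0977] 0.0016
safe [ 0.489  -0.1278  0.0899] 0.0028
safe [ 0.6771 -0.3128  0.0645] 0.0153
safe [ 0.4663 -0.2713  0.1054] 0.0026
```

View pics/safe_t.png

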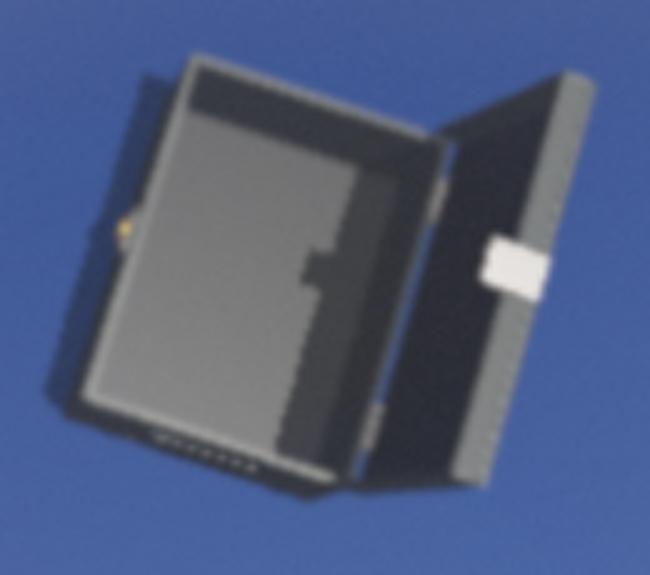

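View pics/boxes_t.png

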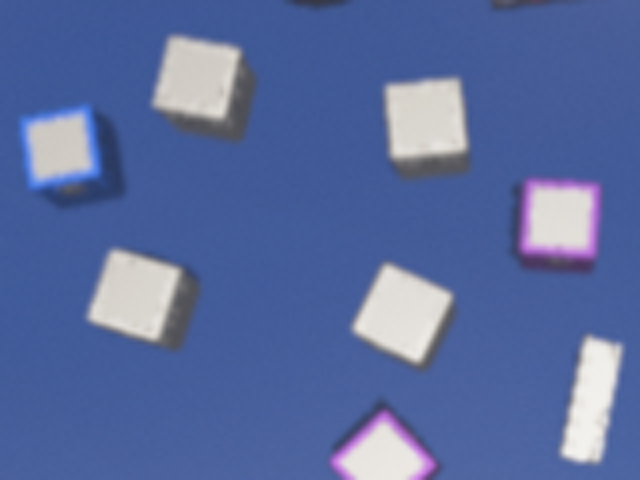

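View pics/safe_s.png

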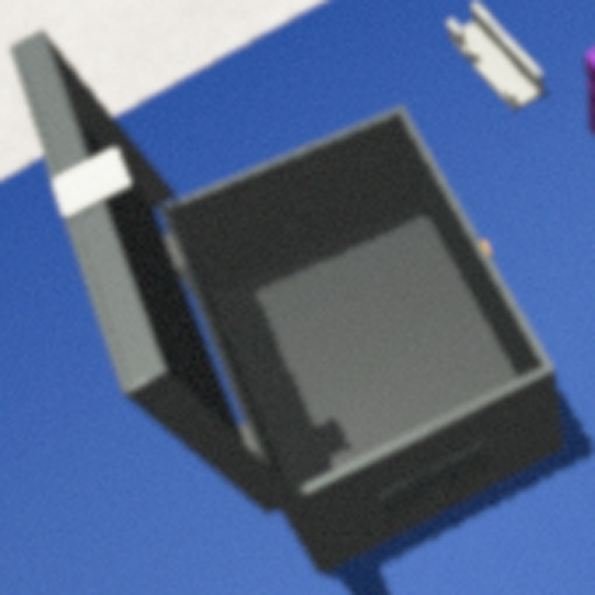

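Crops confirm four plain grey boxes (the blue- and purple-edged ones are decoys). Their tops triangulate to about 83 mm, against 85 mm expected. The safe rim corners are clear in both crops, so I'll triangulate them and the lid edge.

```bash
cat > s.py <<'E'
from h import *
import pickle
T=pickle.load(open('top0.pkl','rb'));S=pickle.load(open('scene0.pkl','rb'))
t=lambda p:np.array(p)/5+np.array([305,150])-.4
s=lambda p:np.array(p)/3.5+np.array([65,165])-.36
pts={}
for n,a,b in [('A',(193,55),(550,370)),('B',(84,400),(402,108)),('C',(443,137),(303,490)),('D',(340,482),(165,205)),('lid1',(595,86),(125,392)),('lid2',(488,487),(12,47))]:
    P,e=tri(T,t(a),S,s(b)); pts[n]=P; print(n,P.round(4),round(e,4),'planeT',plane(T,[t(a)],.103)[0].round(4),'planeS',plane(S,[s(b)],.103)[0].round(4))
R=np.array([(plane(T,[t(a)],.103)[0]+plane(S,[s(b)],.103)[0])/2 for a,b in [((193,55),(550,370)),((84,400),(402,108)),((443,137),(303,490)),((340,482),(165,205))]])
c=R.mean(0); x=(R[2]+R[3]-R[0]-R[1]); y=R[0]+R[2]-R[1]-R[3]
print('c',c.round(4),'size',np.linalg.norm(x)/2,np.linalg.norm(y)/2,'yaw x',np.degrees(np.arctan2(x[1],x[0])),'from y',np.degrees(np.arctan2(-y[0],y[1]))) 
x/=np.linalg.norm(x); ux=x; h=c+ux*.077
l=(pts['lid1']+pts['lid2'])/2; d=l-h; print('lid rel hinge along x',d@ux, d[2]+.0005,'angle',np.arctan2(d[2],-(d@ux)))
# pack, reel
E
python3 s.py
```

```text
A [ 0.6873 -0.1652  0.1023] 0.0025 planeT [ 0.6877 -0.164   0.103 ] planeS [ 0.687  -0.1664  0.103 ]
B [ 0.4916 -0.1273  0.1009] 0.0002 planeT [ 0.4913 -0.1272  0.103 ] planeS [ 0.4932 -0.1279  0.103 ]
C [ 0.6615 -0.301   0.1092] 0.0066 planeT [ 0.6621 -0.3057  0.103 ] planeS [ 0.66   -0.2976  0.103 ]
D [ 0.4664 -0.2687  0.1046] 0.0033 planeT [ 0.4671 -0.2674  0.103 ] planeS [ 0.4644 -0.2701  0.103 ]
lid1 [ 0.6559 -0.3376  0.2556] 0.0 planeT [ 0.7038 -0.3889  0.103 ] planeS [ 0.556  -0.3406  0.103 ]
lid2 [ 0.4576 -0.3     0.2554] 0.0026 planeT [ 0.4753 -0.3472  0.103 ] planeS [ 0.2917 -0.2888  0.103 ]
c [ 0.5766 -0.2158  0.103 ] size 0.14133286031728187 0.19836304564911877 yaw x -100.77469984429439 from y -100.24984434545006
lid rel hinge along x 0.02790355125772046 0.1529997844319792 angle 1.7517687839908376
```

```bash
cat > go.py <<'E'
import sys; from h import *
from scipy.spatial.transform import Rotation as Ro
def to(x,y,z,yaw):
    s=manip.sense(); R=np.array(s['eef_rot']); p=np.array(s['ee_pos']); a=np.radians(yaw)
    yy=np.array([np.cos(a),np.sin(a),0]); 
    if yy@R[:,1]<0: yy=-yy
    xx=np.array([0,0,-1.]); G=np.c_[xx,yy,np.cross(xx,yy)]
    print('t',s['time'],'p',p.round(4),'open',round(s['opening'],4),'F',np.round(s['contact_force'],2),'-> d',(R.T@(np.array([x,y,z])-p)*1000).round(1),'rot',np.degrees(Ro.from_matrix(R.T@G).as_rotvec()).round(2))
if __name__=='__main__': to(*map(float,sys.argv[1:]))
E
python3 go.py .4486 .2963 .2 82.1
```

```text
t 0.15 p [0.1659 0.6021 0.2307] open 0.0854 F [ 0.59 -0.13 -1.41] -> d [  31.  -219.7  353.8] rot [-7.5   0.    0.08]
```

```bash
python3 -m handwheel '{"delta_pos":[[10,-35,60],[20,-70,115],[30,-105,170],[30,-140,225],[30,-170,275],[30,-195,315],[31,-212,342],[31,-220,354],[31,-220,354],[31,-220,354],[31,-220,354],[31,-220,354]],"angular":[[-1,0,0],[-2,0,0],[-3,0,0],[-4,0,0],[-5,0,0],[-6,0,0],[-7,0,0],[-7.5,0,0],[-7.5,0,0],[-7.5,0,0],[-7.5,0,0],[-7.5,0,0]],"claw":[-1,-1,-1,-1,-1,-1,-1,-1,-1,-1,-1,-1]}' 30
python3 - <<'E'
from h import *
d=grab('wrist'); save(d['img'],'w1.png',1.5)
import pickle; pickle.dump(d,open('w1.pkl','wb'))
print(proj(d,[[.4486,.2963,.085],[.6036,.2816,.085],[.5975,.1195,.085],[.4637,.1141,.085]])*1.5)
E
python3 go.py .4486 .2963 .043 82.1
```

```text
time: 1.35
ee_pos: [0.4475, 0.2976, 0.2]
eef_rot: [[-0.001, 0.135, 0.991], [-0.0, 0.991, -0.135], [-1.0, -0.0, -0.001]]
contact_force: [0.2, 0.5, -1.0]
opening: 0.0854
[[378.35640396 286.62447635]
 [387.21483485 490.3327896 ]
 [173.78631472 503.04517992]
 [108.61531033 343.64343275]]
t 1.4 p [0.4474 0.2977 0.2001] open 0.0849 F [0.65 0.89 0.42] -> d [157.1  -1.1   1.5] rot [ 0.19 -0.05  0.03]
```

View pics/w1.png

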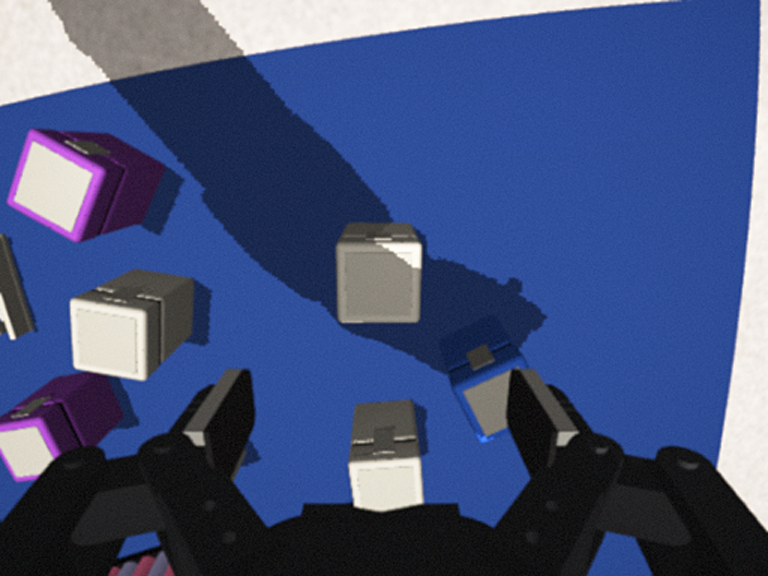

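The wrist view shows box 2 centred at (379,283), against (378,287) predicted, and squared to the jaws. The blue decoy is at (485,390), clear of the fingers. I'll descend and grip.

```bash
python3 -m handwheel '{"delta_pos":[[40,-1,1.5],[80,-1,1.5],[120,-1,1.5],[145,-1,1.5],[157,-1,1.5],[157,-1,1.5],[157,-1,1.5],[157,-1,1.5],[157,-1,1.5],[157,-1,1.5],[157,-1,1.5],[157,-1,1.5],[157,-1,1.5],[157,-1,1.5]],"angular":[[0,0,0],[0,0,0],[0,0,0],[0,0,0],[0,0,0],[0,0,0],[0,0,0],[0,0,0],[0,0,0],[0,0,0],[0,0,0],[0,0,0],[0,0,0],[0,0,0]],"claw":[-1,-1,-1,-1,-1,-1,1,1,1,1,1,1,1,1]}' 40
python3 -c "
from h import *
for i in range(6):
    manip.get_image('top'); print(np.round(manip.sense()['contact_force'],2))
"
```

```text
time: 2.8
ee_pos: [0.4495, 0.2971, 0.0446]
eef_rot: [[0.001, 0.134, 0.991], [0.001, 0.991, -0.134], [-1.0, 0.002, 0.001]]
contact_force: [-1.0, -1.1, 6.3]
opening: 0.0517
[-0.98 -0.52  6.88]
[-0.26 -0.18  6.85]
[-1.13 -0.74  7.77]
[-0.46 -0.29  6.17]
[-0.64 -0.82  7.02]
[-1.1  -1.09  6.93]
```

```bash
python3 -m handwheel '{"delta_pos":[[-5,0,0],[-15,0,0],[-25,0,0],[-32,0,0],[-35,0,0],[-35,0,0],[-35,0,0],[-35,0,0]],"angular":[[0,0,0],[0,0,0],[0,0,0],[0,0,0],[0,0,0],[0,0,0],[0,0,0],[0,0,0]],"claw":[1,1,1,1,1,1,1,1]}' 40
cat > w.py <<'E'
from h import *
F=[]
for i in range(8):
    manip.get_image('top'); F.append(manip.sense()['contact_force'])
F=np.array(F); s=manip.sense(); print('F mean',F.mean(0).round(2),'sd',F.std(0).round(2),'p',np.round(s['ee_pos'],4),'open',s['opening'],'t',s['time'])
E
python3 w.py; python3 go.py .532 -.211 .2 79.5
```

```text
time: 3.9
ee_pos: [0.4492, 0.2968, 0.0792]
eef_rot: [[0.001, 0.134, 0.991], [0.001, 0.991, -0.134], [-1.0, 0.001, 0.001]]
contact_force: [-0.2, 0.9, -0.8]
opening: 0.0514
F mean [-0.08  0.19 -0.68] sd [0.31 0.34 0.53] p [0.4494 0.297  0.0795] open 0.052009279055020334 t 4.3
t 4.3 p [0.4494 0.297  0.0795] open 0.052 F [ 0.2   0.43 -1.24] -> d [-121.1 -492.1  150.2] rot [ 2.78  0.05 -0.09]
```

Box 2 reads 0.7 N, so it is empty. I'll set it back down, release and rise.

```bash
python3 -m handwheel '{"delta_pos":[[8,0,0],[18,0,0],[26,0,0],[31,0,0],[34,0,0],[34.5,0,0],[34.5,0,0],[34.5,0,0],[34.5,0,0],[34.5,0,0],[34.5,0,0],[10,0,0],[-30,0,0],[-75,0,0],[-100,0,0],[-100,0,0],[-100,0,0]],"angular":[[0,0,0],[0,0,0],[0,0,0],[0,0,0],[0,0,0],[0,0,0],[0,0,0],[0,0,0],[0,0,0],[0,0,0],[0,0,0],[0,0,0],[0,0,0],[0,0,0],[0,0,0],[0,0,0],[0,0,0]],"claw":[1,1,1,1,1,1,1,-1,-1,-1,-1,-1,-1,-1,-1,-1,-1]}' 40
python3 go.py .4637 .1141 .15 72.7
```

```text
time: 6.0
ee_pos: [0.4494, 0.2967, 0.1797]
eef_rot: [[0.002, 0.135, 0.991], [0.002, 0.991, -0.135], [-1.0, 0.002, 0.002]]
contact_force: [-0.2, 0.7, -1.1]
opening: 0.0853
t 6.0 p [0.4494 0.2967 0.1797] open 0.0853 F [-0.2   0.72 -1.12] -> d [  29.5 -179.1   38.7] rot [ 9.56  0.08 -0.11]
```

```bash
python3 -m handwheel '{"delta_pos":[[0,-40,9],[0,-85,18],[0,-130,28],[10,-160,35],[20,-175,38],[30,-179,39],[70,-179,39],[105,-179,39],[128,-179,39],[136,-179,39],[136,-179,39],[136,-179,39],[136,-179,39],[136,-179,39],[136,-179,39],[136,-179,39],[136,-179,39],[136,-179,39],[136,-179,39]],"angular":[[2,0,0],[4,0,0],[6,0,0],[8,0,0],[9.6,0,0],[9.6,0,0],[9.6,0,0],[9.6,0,0],[9.6,0,0],[9.6,0,0],[9.6,0,0],[9.6,0,0],[9.6,0,0],[9.6,0,0],[9.6,0,0],[9.6,0,0],[9.6,0,0],[9.6,0,0],[9.6,0,0]],"claw":[-1,-1,-1,-1,-1,-1,-1,-1,-1,-1,-1,1,1,1,1,1,1,1,1]}' 40
python3 -m handwheel '{"delta_pos":[[-5,0,0],[-15,0,0],[-25,0,0],[-32,0,0],[-35,0,0],[-35,0,0],[-35,0,0],[-35,0,0]],"angular":[[0,0,0],[0,0,0],[0,0,0],[0,0,0],[0,0,0],[0,0,0],[0,0,0],[0,0,0]],"claw":[1,1,1,1,1,1,1,1]}' 40
python3 w.py; python3 go.py .532 -.211 .2 79.5
```

```text
time: 7.9
ee_pos: [0.4649, 0.1143, 0.0447]
eef_rot: [[0.004, 0.298, 0.954], [0.002, 0.954, -0.298], [-1.0, 0.003, 0.003]]
contact_force: [-0.2, 1.1, 6.8]
opening: 0.0519
time: 8.7
ee_pos: [0.4645, 0.1142, 0.0794]
eef_rot: [[0.003, 0.298, 0.954], [0.002, 0.954, -0.298], [-1.0, 0.003, 0.003]]
contact_force: [-0.4, 0.1, -3.1]
opening: 0.0517
F mean [-0.37 -0.24 -3.59] sd [0.43 0.55 0.41] p [0.4647 0.1143 0.0796] open 0.051251741007153656 t 9.1
t 9.1 p [0.4647 0.1143 0.0796] open 0.0513 F [-0.28 -0.75 -3.95] -> d [-120.8 -290.   161.6] rot [-6.85  0.18 -0.17]
```

Box 3 reads 3.6 N, so it is full. I'll carry it above the safe and look before lowering.

```bash
python3 -m handwheel '{"delta_pos":[[-20,0,0],[-50,0,0],[-80,0,0],[-110,-15,8],[-121,-40,22],[-121,-70,39],[-121,-100,56],[-121,-130,72],[-121,-160,89],[-121,-190,106],[-121,-220,123],[-121,-245,137],[-121,-265,148],[-121,-280,156],[-121,-288,160],[-121,-290,162],[-121,-290,162],[-121,-290,162]],"angular":[[0,0,0],[0,0,0],[0,0,0],[-0.5,0,0],[-1,0,0],[-1.5,0,0],[-2,0,0],[-2.5,0,0],[-3,0,0],[-3.5,0,0],[-4,0,0],[-4.5,0,0],[-5,0,0],[-5.5,0,0],[-6,0,0],[-6.8,0,0],[-6.8,0,0],[-6.8,0,0]],"claw":[1,1,1,1,1,1,1,1,1,1,1,1,1,1,1,1,1,1]}' 40
python3 - <<'E'
from h import *
import pickle
d=grab('wrist'); save(d['img'],'w2.png',1.5); pickle.dump(d,open('w2.pkl','wb'))
c=np.array([.576,-.219]); a=np.radians(-100.5); ux=np.array([np.cos(a),np.sin(a)]); uy=np.array([-ux[1],ux[0]])
for x,y in [(-1,1),(-1,-1),(1,1),(1,-1)]: print(x,y,(proj(d,[[*(c+ux*.075*x+uy*.1*y),.103]])*1.5).round())
E
python3 go.py .532 -.211 .049 79.5
```

```text
time: 10.9
ee_pos: [0.5324, -0.2095, 0.2001]
eef_rot: [[0.003, 0.181, 0.983], [0.003, 0.983, -0.181], [-1.0, 0.004, 0.003]]
contact_force: [-0.9, 0.1, -4.2]
opening: 0.052
-1 1 [[486. 493.]]
-1 -1 [[515. 196.]]
1 1 [[268. 493.]]
1 -1 [[239. 196.]]
t 10.95 p [ 0.5324 -0.2095  0.2002] open 0.0516 F [-0.14 -0.94 -3.52] -> d [151.2  -2.   -0.6] rot [ 0.06  0.17 -0.2 ]
```

View pics/w2.png

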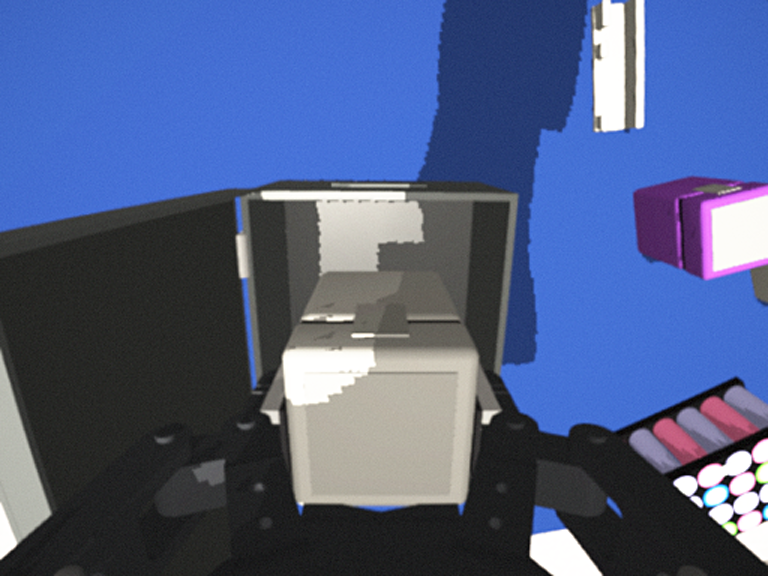

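The far rim corners appear at (243,193) and (517,194), against (239,196) and (515,196) predicted, so the safe pose is good to about 2 mm. I'll lower the box in.

```bash
python3 -m handwheel '{"delta_pos":[[15,-1,0],[40,-1,0],[65,-1,0],[90,-1,0],[110,-1,0],[125,-1,0],[137,-1,0],[145,-1,0],[149,-1,0],[151,-1,0],[151.5,-1,0],[151.5,-1,0]],"angular":[[0,0,0],[0,0,0],[0,0,0],[0,0,0],[0,0,0],[0,0,0],[0,0,0],[0,0,0],[0,0,0],[0,0,0],[0,0,0],[0,0,0]],"claw":[1,1,1,1,1,1,1,1,1,1,1,1]}' 40
```

```text
time: 12.15
ee_pos: [0.5331, -0.2102, 0.0492]
eef_rot: [[0.004, 0.181, 0.983], [0.003, 0.983, -0.181], [-1.0, 0.003, 0.004]]
contact_force: [-0.1, -0.7, -3.1]
opening: 0.0514
```

```bash
python3 -m handwheel '{"delta_pos":[[1,0,0],[2,0,0],[2,0,0]],"angular":[[0,0,0],[0,0,0],[0,0,0]],"claw":[1,1,1]}' 40; python3 w.py
```

```text
time: 12.45
ee_pos: [0.5335, -0.2104, 0.0487]
eef_rot: [[0.005, 0.181, 0.983], [0.002, 0.983, -0.181], [-1.0, 0.003, 0.005]]
contact_force: [-1.9, 1.9, 8.8]
opening: 0.0513
F mean [-1.52  0.58  7.21] sd [0.36 0.47 0.48] p [ 0.5335 -0.2103  0.0487] open 0.051812911366978305 t 12.85
```

```bash
python3 -m handwheel '{"delta_pos":[[0,0,0],[0,0,0],[0,0,0],[0,0,0],[0,0,0],[-20,0,0],[-55,0,0],[-95,0,0],[-130,0,0],[-150,0,0],[-150,0,0],[-150,0,0]],"angular":[[0,0,0],[0,0,0],[0,0,0],[0,0,0],[0,0,0],[0,0,0],[0,0,0],[0,0,0],[0,0,0],[0,0,0],[0,0,0],[0,0,0]],"claw":[-0.5,-0.5,-0.5,-0.5,-0.5,-0.5,-0.5,-0.5,-0.5,-1,-1,-1]}' 40; python3 go.py .5975 .1195 .2 104.1
python3 - <<'E'
from m import *
E
```

```text
time: 14.05
ee_pos: [0.5324, -0.2108, 0.1985]
eef_rot: [[0.005, 0.182, 0.983], [0.002, 0.983, -0.182], [-1.0, 0.003, 0.005]]
contact_force: [-0.1, -0.1, -0.7]
opening: 0.0855
t 14.05 p [ 0.5324 -0.2108  0.1985] open 0.0855 F [-0.05 -0.05 -0.67] -> d [ -0.6 336.6   4.1] rot [-24.57   0.31  -0.08]
box 0 [0.6036 0.2816 0.0828] gap 0.0013 area 337 297 col [207 203 197] [217 218 202] z85 [0.6036 0.2816 0.085 ] edges [0.0519, 0.0524, 0.0523, 0.0521] yaw 89.8 sceneC [0.6045 0.2788 0.085 ]
box 1 [0.5975 0.1195 0.0825] gap 0.0009 area 362 379 col [217 213 207] [216 217 203] z85 [0.5973 0.1196 0.085 ] edges [0.0527, 0.0534, 0.0527, 0.053] yaw 14.1 sceneC [0.5987 0.1173 0.085 ]
box 2 [0.4486 0.2963 0.0832] gap 0.0004 area 363 231 col [216 212 206] [214 216 202] z85 [0.4485 0.296  0.085 ] edges [0.0516, 0.0522, 0.052, 0.052] yaw 82.1 sceneC [0.45   0.2943 0.085 ]
box 3 [0.4637 0.1141 0.0841] gap 0.0013 area 386 309 col [226 223 218] [214 216 201] z85 [0.4639 0.1145 0.085 ] edges [0.0518, 0.0529, 0.0522, 0.0527] yaw 72.7 sceneC [0.4641 0.1128 0.085 ]
safe [ 0.6861 -0.1666  0.0977] 0.0016
safe [ 0.489  -0.1278  0.0899] 0.0028
safe [ 0.6771 -0.3128  0.0645] 0.0153
safe [ 0.4663 -0.2713  0.1054] 0.0026
```

```bash
python3 -m handwheel '{"delta_pos":[[0,40,0],[0,85,1],[0,130,2],[0,175,3],[0,220,3],[0,260,4],[0,295,4],[0,320,4],[0,333,4],[0,337,4],[40,337,4],[80,337,4],[120,337,4],[145,337,4],[154,337,4],[154,337,4]],"angular":[[-3,0,0],[-6,0,0],[-9,0,0],[-12,0,0],[-15,0,0],[-18,0,0],[-21,0,0],[-23,0,0],[-24.6,0,0],[-24.6,0,0],[-24.6,0,0],[-24.6,0,0],[-24.6,0,0],[-24.6,0,0],[-24.6,0,0],[-24.6,0,0]],"claw":[-1,-1,-1,-1,-1,-1,-1,-1,-1,-1,-1,-1,-1,-1,-1,-1]}' 40
python3 go.py .5975 .1195 .044 104.1
python3 -m handwheel '{"delta_pos":[[0,0,0],[0,0,0],[0,0,0],[0,0,0],[0,0,0],[0,0,0],[0,0,0]],"angular":[[0,0,0],[0,0,0],[0,0,0],[0,0,0],[0,0,0],[0,0,0],[0,0,0]],"claw":[1,1,1,1,1,1,1]}' 40
python3 -m handwheel '{"delta_pos":[[-5,0,0],[-15,0,0],[-25,0,0],[-32,0,0],[-35,0,0],[-35,0,0],[-35,0,0],[-35,0,0]],"angular":[[0,0,0],[0,0,0],[0,0,0],[0,0,0],[0,0,0],[0,0,0],[0,0,0],[0,0,0]],"claw":[1,1,1,1,1,1,1,1]}' 40
python3 w.py; python3 go.py .620 -.227 .2 79.5
```

```text
time: 15.65
ee_pos: [0.5975, 0.1183, 0.0441]
eef_rot: [[0.003, -0.242, 0.97], [-0.0, 0.97, 0.242], [-1.0, -0.001, 0.002]]
contact_force: [-0.4, 0.2, 0.9]
opening: 0.0854
t 15.65 p [0.5975 0.1183 0.0441] open 0.0854 F [-0.45  0.2   0.95] -> d [0.1 1.2 0.3] rot [-0.07  0.14  0.05]
time: 16.35
ee_pos: [0.5987, 0.1184, 0.0458]
eef_rot: [[0.006, -0.242, 0.97], [0.0, 0.97, 0.242], [-1.0, -0.001, 0.005]]
contact_force: [0.4, -1.0, 6.5]
opening: 0.0515
time: 17.15
ee_pos: [0.5982, 0.1183, 0.0803]
eef_rot: [[0.005, -0.242, 0.97], [-0.0, 0.97, 0.242], [-1.0, -0.001, 0.004]]
contact_force: [0.6, -0.3, 0.6]
opening: 0.0518
F mean [ 0.14 -0.35 -0.64] sd [0.23 0.48 0.36] p [0.5984 0.1184 0.0806] open 0.05183897700644712 t 17.55
t 17.55 p [0.5984 0.1184 0.0806] open 0.0518 F [ 0.22 -0.38 -0.57] -> d [-119.3 -340.5  -62.1] rot [2.452e+01 3.100e-01 1.000e-02]
```

Box 1 reads 0.6 N, so it is empty. I'll put it back and fetch box 0.

```bash
python3 -m handwheel '{"delta_pos":[[8,0,0],[18,0,0],[26,0,0],[31,0,0],[34,0,0],[34.5,0,0],[34.5,0,0],[34.5,0,0],[34.5,0,0],[34.5,0,0],[34.5,0,0],[10,0,0],[-30,0,0],[-75,0,0],[-100,0,0],[-100,0,0],[-100,0,0]],"angular":[[0,0,0],[0,0,0],[0,0,0],[0,0,0],[0,0,0],[0,0,0],[0,0,0],[0,0,0],[0,0,0],[0,0,0],[0,0,0],[0,0,0],[0,0,0],[0,0,0],[0,0,0],[0,0,0],[0,0,0]],"claw":[1,1,1,1,1,1,1,-1,-1,-1,-1,-1,-1,-1,-1,-1,-1]}' 40
python3 go.py .6036 .2810 .044 89.8
```

```text
time: 19.25
ee_pos: [0.5979, 0.1182, 0.1809]
eef_rot: [[0.006, -0.242, 0.97], [-0.0, 0.97, 0.242], [-1.0, -0.002, 0.006]]
contact_force: [-0.7, -0.7, -0.1]
opening: 0.0854
t 19.25 p [0.5979 0.1182 0.1809] open 0.0854 F [-0.7  -0.71 -0.07] -> d [136.9 156.8  44.1] rot [14.21  0.34  0.05]
```

```bash
python3 -m handwheel '{"delta_pos":[[0,40,11],[0,85,24],[0,125,35],[0,148,42],[10,156,44],[30,157,44],[70,157,44],[105,157,44],[128,157,44],[137,157,44],[137,157,44],[137,157,44]],"angular":[[3,0,0],[6,0,0],[9,0,0],[12,0,0],[14,0.3,0],[14,0.3,0],[14,0.3,0],[14,0.3,0],[14,0.3,0],[14,0.3,0],[14,0.3,0],[14,0.3,0]],"claw":[-1,-1,-1,-1,-1,-1,-1,-1,-1,-1,-1,-1]}' 40
python3 go.py .6036 .2810 .044 89.8
python3 -m handwheel '{"delta_pos":[[0,0,0],[0,0,0],[0,0,0],[0,0,0],[0,0,0],[0,0,0],[0,0,0]],"angular":[[0,0,0],[0,0,0],[0,0,0],[0,0,0],[0,0,0],[0,0,0],[0,0,0]],"claw":[1,1,1,1,1,1,1]}' 40
python3 -m handwheel '{"delta_pos":[[-5,0,0],[-15,0,0],[-25,0,0],[-32,0,0],[-35,0,0],[-35,0,0],[-35,0,0],[-35,0,0]],"angular":[[0,0,0],[0,0,0],[0,0,0],[0,0,0],[0,0,0],[0,0,0],[0,0,0],[0,0,0]],"claw":[1,1,1,1,1,1,1,1]}' 40
python3 w.py; python3 go.py .620 -.227 .2 79.5
```

```text
time: 20.45
ee_pos: [0.6038, 0.2815, 0.0444]
eef_rot: [[0.001, -0.0, 1.0], [-0.0, 1.0, 0.0], [-1.0, -0.0, 0.001]]
contact_force: [0.3, -0.1, 0.4]
opening: 0.0853
t 20.45 p [0.6038 0.2815 0.0444] open 0.0853 F [ 0.29 -0.13  0.45] -> d [ 0.4 -0.5 -0.2] rot [0.21 0.08 0.01]
time: 21.15
ee_pos: [0.6046, 0.2817, 0.0459]
eef_rot: [[0.003, 0.0, 1.0], [0.0, 1.0, -0.0], [-1.0, 0.0, 0.003]]
contact_force: [-0.6, -1.5, 6.5]
opening: 0.0519
time: 21.95
ee_pos: [0.6041, 0.2814, 0.0804]
eef_rot: [[0.003, 0.0, 1.0], [-0.0, 1.0, -0.0], [-1.0, -0.0, 0.003]]
contact_force: [-0.0, -0.9, -3.1]
opening: 0.0519
F mean [-0.13  0.08 -2.96] sd [0.44 0.69 0.32] p [0.6044 0.2817 0.0808] open 0.05175650561672773 t 22.35
t 22.35 p [0.6044 0.2817 0.0808] open 0.0518 F [ 0.5  -0.38 -3.35] -> d [-119.4 -508.6   16.1] rot [10.48  0.18 -0.04]
```

Box 0 reads 3 N, so it is full. I'll carry it to the second slot.

```bash
python3 -m handwheel '{"delta_pos":[[-20,0,0],[-50,0,0],[-80,0,0],[-110,-15,0],[-119,-40,1],[-119,-75,2],[-119,-110,3],[-119,-145,4],[-119,-180,5],[-119,-215,6],[-119,-250,8],[-119,-285,9],[-119,-320,10],[-119,-355,11],[-119,-390,12],[-119,-425,13],[-119,-455,14],[-119,-480,15],[-119,-500,16],[-119,-508,16]],"angular":[[0,0,0],[0,0,0],[0,0,0],[0.5,0,0],[1,0,0],[2,0,0],[2.5,0,0],[3,0,0],[4,0,0],[4.5,0,0],[5,0,0],[6,0,0],[6.5,0,0],[7,0,0],[8,0,0],[8.5,0,0],[9,0,0],[9.5,0,0],[10,0,0],[10.5,0,0]],"claw":[1,1,1,1,1,1,1,1,1,1,1,1,1,1,1,1,1,1,1,1]}' 40
python3 -m handwheel '{"delta_pos":[[0,0,0],[0,0,0]],"angular":[[0,0,0],[0,0,0]],"claw":[1,1]}' 40
python3 - <<'E'
from h import *
d=grab('top'); w=grab('wrist')
a=d['img'][150:270,300:430]; a=cv2.resize(a,(434,400),interpolation=2); b=cv2.resize(w['img'],(366,400)); save(np.hstack([a,b]),'p3.png')
E
python3 go.py .620 -.227 .053 79.5
```

```text
time: 24.35
ee_pos: [0.6194, -0.2295, 0.1994]
eef_rot: [[0.003, 0.186, 0.983], [-0.001, 0.983, -0.186], [-1.0, -0.001, 0.003]]
contact_force: [0.4, 0.1, -4.0]
opening: 0.0519
time: 24.55
ee_pos: [0.6195, -0.2281, 0.1994]
eef_rot: [[0.003, 0.185, 0.983], [-0.0, 0.983, -0.185], [-1.0, 0.0, 0.003]]
contact_force: [-0.3, 0.3, -2.5]
opening: 0.0524
t 24.65 p [ 0.6198 -0.2272  0.1995] open 0.0518 F [-0.38  0.18 -3.06] -> d [ 1.465e+02  1.000e-01 -3.000e-01] rot [-0.08  0.17 -0.05]
```

View pics/p3.png

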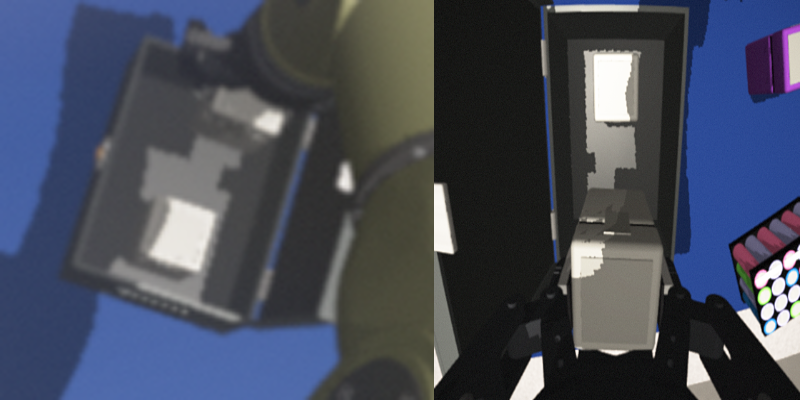

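Box 3 stands upright in the near half of the safe (seen at (615,85) in the wrist half). The far slot under the held box is free, so I'll lower it.

```bash
python3 -m handwheel '{"delta_pos":[[15,0,0],[40,0,0],[65,0,0],[90,0,0],[110,0,0],[125,0,0],[136,0,0],[143,0,0],[147,0,0],[149,0,0],[151,0,0],[151.5,0,0],[151.5,0,0]],"angular":[[0,0,0],[0,0,0],[0,0,0],[0,0,0],[0,0,0],[0,0,0],[0,0,0],[0,0,0],[0,0,0],[0,0,0],[0,0,0],[0,0,0],[0,0,0]],"claw":[1,1,1,1,1,1,1,1,1,1,1,1,1]}' 40; python3 w.py
```

```text
time: 25.95
ee_pos: [0.621, -0.2273, 0.0499]
eef_rot: [[0.005, 0.184, 0.983], [-0.0, 0.983, -0.184], [-1.0, 0.001, 0.005]]
contact_force: [-1.6, 0.4, 6.1]
opening: 0.0519
F mean [-2.76  0.25  5.97] sd [0.55 0.3  0.28] p [ 0.621  -0.2273  0.0499] open 0.05171354468227166 t 26.35
```

```bash
python3 -m handwheel '{"delta_pos":[[0,0,0],[0,0,0],[0,0,0],[0,0,0],[0,0,0],[-20,0,0],[-55,0,0],[-95,0,0],[-135,0,0],[-175,0,0],[-215,0,0],[-245,0,0],[-255,0,0],[-255,0,0]],"angular":[[0,0,0],[0,0,0],[0,0,0],[0,0,0],[0,0,0],[0,0,0],[0,0,0],[0,0,0],[0,0,0],[0,0,0],[0,0,0],[0,0,0],[0,0,0],[0,0,0]],"claw":[-0.5,-0.5,-0.5,-0.5,-0.5,-0.5,-0.5,-0.5,-0.5,0,1,1,1,1]}' 40
cat > lid.py <<'E'
import sys; from go import *
c=np.array([.576,-.219]); a=np.radians(-100.5); ux=np.array([np.cos(a),np.sin(a)]); uy=np.array([-ux[1],ux[0]])
def W(x,y,z): return [*(c+ux*x+uy*y),z]
if __name__=='__main__':
    yy=float(sys.argv[1])
    print('outside'); to(*W(.170,yy,.305),79.5); to(*W(.170,yy,.238),79.5)
    for th in [1.7,1.5,1.3,1.1,.9,.7,.5,.3,.15,.05,0]:
        r=.135; n=np.array([np.sin(th),np.cos(th)]); p=np.array([.077,.1045])+r*np.array([-np.cos(th),np.sin(th)])+n*(.014*np.sin(th))
        print(th,end=' '); to(*W(p[0],yy,p[1]),79.5)
E
python3 lid.py -.045
```

```text
time: 27.75
ee_pos: [0.6204, -0.2273, 0.3061]
eef_rot: [[0.008, 0.184, 0.983], [-0.001, 0.983, -0.184], [-1.0, 0.0, 0.008]]
contact_force: [-0.5, 0.1, -1.1]
opening: -0.0002
outside
t 27.75 p [ 0.6204 -0.2273  0.3061] open -0.0002 F [-0.48  0.06 -1.09] -> d [   0.4 -170.1  -89.8] rot [-0.1   0.43 -0.01]
t 27.75 p [ 0.6204 -0.2273  0.3061] open -0.0002 F [-0.48  0.06 -1.09] -> d [  67.4 -170.1  -90.3] rot [-0.1   0.43 -0.01]
1.7 t 27.75 p [ 0.6204 -0.2273  0.3061] open -0.0002 F [-0.48  0.06 -1.09] -> d [  68.8 -108.3  -90.5] rot [-0.1   0.43 -0.01]
1.5 t 27.75 p [ 0.6204 -0.2273  0.3061] open -0.0002 F [-0.48  0.06 -1.09] -> d [ 65.2 -81.5 -90.5] rot [-0.1   0.43 -0.01]
1.3 t 27.75 p [ 0.6204 -0.2273  0.3061] open -0.0002 F [-0.48  0.06 -1.09] -> d [ 67.2 -54.  -90.5] rot [-0.1   0.43 -0.01]
1.1 t 27.75 p [ 0.6204 -0.2273  0.3061] open -0.0002 F [-0.48  0.06 -1.09] -> d [ 74.9 -27.  -90.7] rot [-0.1   0.43 -0.01]
0.9 t 27.75 p [ 0.6204 -0.2273  0.3061] open -0.0002 F [-0.48  0.06 -1.09] -> d [ 88.3  -1.8 -90.8] rot [-0.1   0.43 -0.01]
0.7 t 27.75 p [ 0.6204 -0.2273  0.3061] open -0.0002 F [-0.48  0.06 -1.09] -> d [107.   20.3 -91. ] rot [-0.1   0.43 -0.01]
0.5 t 27.75 p [ 0.6204 -0.2273  0.3061] open -0.0002 F [-0.48  0.06 -1.09] -> d [130.3  38.1 -91.2] rot [-0.1   0.43 -0.01]
0.3 t 27.75 p [ 0.6204 -0.2273  0.3061] open -0.0002 F [-0.48  0.06 -1.09] -> d [157.1  50.6 -91.4] rot [-0.1   0.43 -0.01]
0.15 t 27.75 p [ 0.6204 -0.2273  0.3061] open -0.0002 F [-0.48  0.06 -1.09] -> d [178.7  56.  -91.6] rot [-0.1   0.43 -0.01]
0.05 t 27.75 p [ 0.6204 -0.2273  0.3061] open -0.0002 F [-0.48  0.06 -1.09] -> d [193.5  57.7 -91.7] rot [-0.1   0.43 -0.01]
0 t 27.75 p [ 0.6204 -0.2273  0.3061] open -0.0002 F [-0.48  0.06 -1.09] -> d [200.9  57.9 -91.8] rot [-0.1   0.43 -0.01]
```

```bash
python3 -m handwheel '{"delta_pos":[[0,-20,-11],[0,-50,-26],[0,-85,-45],[0,-120,-63],[0,-150,-80],[0,-168,-89],[0,-170,-90],[25,-170,-90],[50,-170,-90],[65,-170,-90],[67,-170,-90],[67,-170,-90]],"angular":[[0,0,0],[0,0,0],[0,0,0],[0,0,0],[0,0,0],[0,0,0],[0,0,0],[0,0,0],[0,0,0],[0,0,0],[0,0,0],[0,0,0]],"claw":[1,1,1,1,1,1,1,1,1,1,1,1]}' 40
python3 - <<'E'
from h import *
d=grab('scene'); save(d['img'],'p4.png',1.5)
E
python3 lid.py -.045 | cut -c1-200
```

```text
time: 28.95
ee_pos: [0.5017, -0.3764, 0.2375]
eef_rot: [[0.007, 0.182, 0.983], [0.001, 0.983, -0.182], [-1.0, 0.002, 0.006]]
contact_force: [-1.0, 0.1, -0.8]
opening: 0.0
outside
t 29.0 p [ 0.502  -0.3769  0.2384] open 0.0002 F [ 0.42 -0.23  0.58] -> d [-66.6  -1.2  -0.5] rot [-0.02  0.46 -0.06]
t 29.0 p [ 0.502  -0.3769  0.2384] open 0.0002 F [ 0.42 -0.23  0.58] -> d [ 0.4 -1.2 -1.1] rot [-0.02  0.46 -0.06]
1.7 t 29.0 p [ 0.502  -0.3769  0.2384] open 0.0002 F [ 0.42 -0.23  0.58] -> d [ 1.9 60.6 -1.1] rot [-0.02  0.46 -0.06]
1.5 t 29.0 p [ 0.502  -0.3769  0.2384] open 0.0002 F [ 0.42 -0.23  0.58] -> d [-1.7 87.4 -1.1] rot [-0.02  0.46 -0.06]
1.3 t 29.0 p [ 0.502  -0.3769  0.2384] open 0.0002 F [ 0.42 -0.23  0.58] -> d [  0.3 114.9  -1.1] rot [-0.02  0.46 -0.06]
1.1 t 29.0 p [ 0.502  -0.3769  0.2384] open 0.0002 F [ 0.42 -0.23  0.58] -> d [  8.1 141.9  -1.2] rot [-0.02  0.46 -0.06]
0.9 t 29.0 p [ 0.502  -0.3769  0.2384] open 0.0002 F [ 0.42 -0.23  0.58] -> d [ 21.5 167.1  -1.3] rot [-0.02  0.46 -0.06]
0.7 t 29.0 p [ 0.502  -0.3769  0.2384] open 0.0002 F [ 0.42 -0.23  0.58] -> d [ 40.2 189.2  -1.4] rot [-0.02  0.46 -0.06]
0.5 t 29.0 p [ 0.502  -0.3769  0.2384] open 0.0002 F [ 0.42 -0.23  0.58] -> d [ 63.5 207.   -1.6] rot [-0.02  0.46 -0.06]
0.3 t 29.0 p [ 0.502  -0.3769  0.2384] open 0.0002 F [ 0.42 -0.23  0.58] -> d [ 90.3 219.4  -1.8] rot [-0.02  0.46 -0.06]
0.15 t 29.0 p [ 0.502  -0.3769  0.2384] open 0.0002 F [ 0.42 -0.23  0.58] -> d [111.9 224.8  -2. ] rot [-0.02  0.46 -0.06]
0.05 t 29.0 p [ 0.502  -0.3769  0.2384] open 0.0002 F [ 0.42 -0.23  0.58] -> d [126.7 226.4  -2.1] rot [-0.02  0.46 -0.06]
0 t 29.0 p [ 0.502  -0.3769  0.2384] open 0.0002 F [ 0.42 -0.23  0.58] -> d [134.1 226.6  -2.2] rot [-0.02  0.46 -0.06]
```

View pics/p4.png

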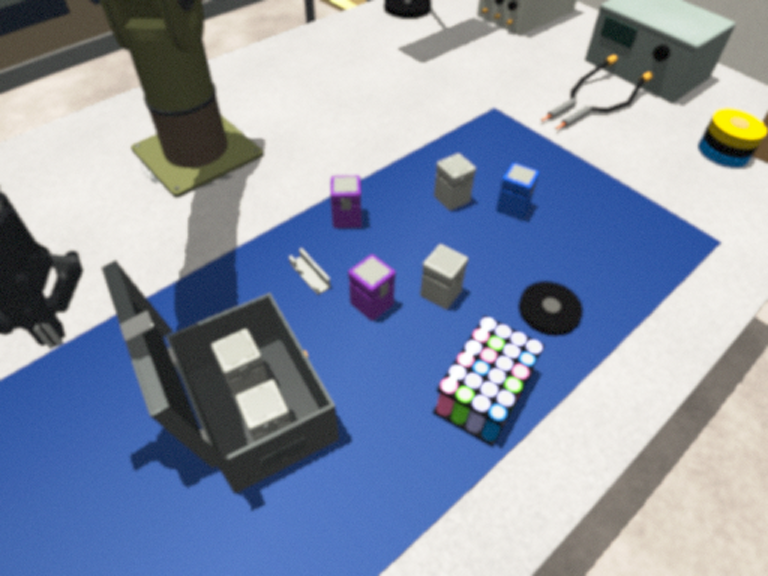

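Both full boxes stand upright in the safe ((235,350) and (263,402)). The two empties are upright on the mat, and the pack, reel and clip are unmoved. The gripper is outside the lid at (40,320), so I'll push the lid over along its arc.

```bash
python3 -m handwheel '{"delta_pos":[[0,20,0],[0,40,0],[0,55,0],[0,65,0],[-1,77,0],[-2,87,0],[-1,100,0],[0,115,0],[4,130,0],[8,142,0],[14,155,0],[22,167,0],[30,178,0],[40,189,0],[51,199,0],[63,207,0],[63,207,0]],"angular":[[0,0,0],[0,0,0],[0,0,0],[0,0,0],[0,0,0],[0,0,0],[0,0,0],[0,0,0],[0,0,0],[0,0,0],[0,0,0],[0,0,0],[0,0,0],[0,0,0],[0,0,0],[0,0,0],[0,0,0]],"claw":[1,1,1,1,1,1,1,1,1,1,1,1,1,1,1,1,1]}' 40
python3 - <<'E'
from h import *
d=grab('scene'); save(d['img'][60:384,0:300],'p5.png',2)
E
python3 lid.py -.045 | tail -5
```

```text
time: 30.7
ee_pos: [0.5398, -0.1709, 0.1737]
eef_rot: [[0.005, 0.18, 0.984], [0.002, 0.984, -0.18], [-1.0, 0.003, 0.005]]
contact_force: [-0.6, 0.8, -0.4]
opening: 0.0002
0.5 t 30.75 p [ 0.5401 -0.172   0.1746] open -0.0001 F [-0.14 -0.62  0.27] -> d [-0.5 -1.4 -1.2] rot [ 0.08  0.35 -0.12]
0.3 t 30.75 p [ 0.5401 -0.172   0.1746] open -0.0001 F [-0.14 -0.62  0.27] -> d [26.2 11.  -1.3] rot [ 0.08  0.35 -0.12]
0.15 t 30.75 p [ 0.5401 -0.172   0.1746] open -0.0001 F [-0.14 -0.62  0.27] -> d [47.9 16.4 -1.4] rot [ 0.08  0.35 -0.12]
0.05 t 30.75 p [ 0.5401 -0.172   0.1746] open -0.0001 F [-0.14 -0.62  0.27] -> d [62.7 18.  -1.5] rot [ 0.08  0.35 -0.12]
0 t 30.75 p [ 0.5401 -0.172   0.1746] open -0.0001 F [-0.14 -0.62  0.27] -> d [70.1 18.2 -1.6] rot [ 0.08  0.35 -0.12]
```

View pics/p5.png

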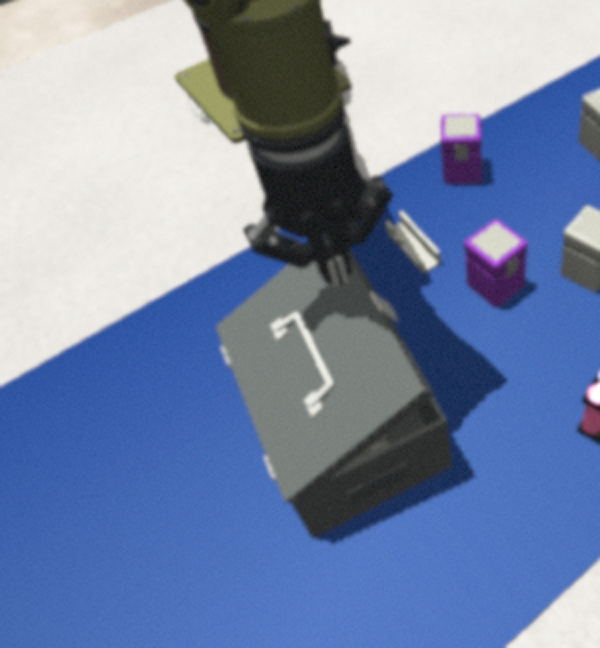

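The lid is nearly down, with the fingertips on its free edge at (340,270) and clear of the handle and clip. I'll press it shut.

```bash
python3 -m handwheel '{"delta_pos":[[10,4,0],[20,8,0],[30,11,0],[40,14,0],[50,16,0],[58,17,0],[64,18,0],[68,18,0],[70,18,0],[72,18,0],[73,18,0],[73,18,0]],"angular":[[0,0,0],[0,0,0],[0,0,0],[0,0,0],[0,0,0],[0,0,0],[0,0,0],[0,0,0],[0,0,0],[0,0,0],[0,0,0],[0,0,0]],"claw":[1,1,1,1,1,1,1,1,1,1,1,1]}' 40
```

```text
time: 31.95
ee_pos: [0.5434, -0.1541, 0.1071]
eef_rot: [[0.008, 0.181, 0.983], [-0.002, 0.983, -0.181], [-1.0, -0.0, 0.008]]
contact_force: [-12.4, 2.4, 48.4]
opening: -0.0002
```

48 N at z = 0.107 m means the lid is seated. I'll retreat and check.

```bash
python3 -m handwheel '{"delta_pos":[[-10,0,0],[-40,0,0],[-80,0,0],[-120,0,0],[-120,-30,-40],[-120,-60,-90],[-120,-80,-120],[-120,-80,-120],[-120,-80,-120],[-120,-80,-120]],"angular":[[0,0,0],[0,0,0],[0,0,0],[0,0,0],[0,0,0],[0,0,0],[0,0,0],[0,0,0],[0,0,0],[0,0,0]],"claw":[1,1,1,1,1,1,1,1,1,1]}' 40
python3 - <<'E'
from h import *
d=grab('scene'); t=grab('top')
import pickle; pickle.dump((d,t),open('end.pkl','wb'))
save(np.hstack([cv2.resize(d['img'][110:340,50:330],(487,400),interpolation=2),cv2.resize(t['img'][130:280,300:415],(307,400),interpolation=2)]),'p6.png')
# empties and keep-outs: before/after difference
import m
for n,a,b in [('S',m.S['img'],d['img'])]:
    df=np.abs(a.astype(int)-b).max(2)
    for k,(u,v) in {'box2':(455,180),'box1':(444,275),'pack':(490,375),'reel':(550,307),'clip':(310,270)}.items():
        u,v=int(u/1.5),int(v/1.5); print(k,'mean diff',df[v-15:v+15,u-15:u+15].mean().round(1))
E
```

```text
time: 32.95
ee_pos: [0.4114, -0.2104, 0.2264]
eef_rot: [[0.009, 0.18, 0.984], [-0.001, 0.984, -0.18], [-1.0, 0.0, 0.009]]
contact_force: [0.8, 1.0, 0.6]
opening: 0.0002
box 0 [0.6036 0.2816 0.0828] gap 0.0013 area 337 297 col [207 203 197] [217 218 202] z85 [0.6036 0.2816 0.085 ] edges [0.0519, 0.0524, 0.0523, 0.0521] yaw 89.8 sceneC [0.6045 0.2788 0.085 ]
box 1 [0.5975 0.1195 0.0825] gap 0.0009 area 362 379 col [217 213 207] [216 217 203] z85 [0.5973 0.1196 0.085 ] edges [0.0527, 0.0534, 0.0527, 0.053] yaw 14.1 sceneC [0.5987 0.1173 0.085 ]
box 2 [0.4486 0.2963 0.0832] gap 0.0004 area 363 231 col [216 212 206] [214 216 202] z85 [0.4485 0.296  0.085 ] edges [0.0516, 0.0522, 0.052, 0.052] yaw 82.1 sceneC [0.45   0.2943 0.085 ]
box 3 [0.4637 0.1141 0.0841] gap 0.0013 area 386 309 col [226 223 218] [214 216 201] z85 [0.4639 0.1145 0.085 ] edges [0.0518, 0.0529, 0.0522, 0.0527] yaw 72.7 sceneC [0.4641 0.1128 0.085 ]
safe [ 0.6861 -0.1666  0.0977] 0.0016
safe [ 0.489  -0.1278  0.0899] 0.0028
safe [ 0.6771 -0.3128  0.0645] 0.0153
safe [ 0.4663 -0.2713  0.1054] 0.0026
box2 mean diff 4.5
box1 mean diff 6.3
pack mean diff 1.8
reel mean diff 5.2
clip mean diff 2.6
```

View pics/p6.png

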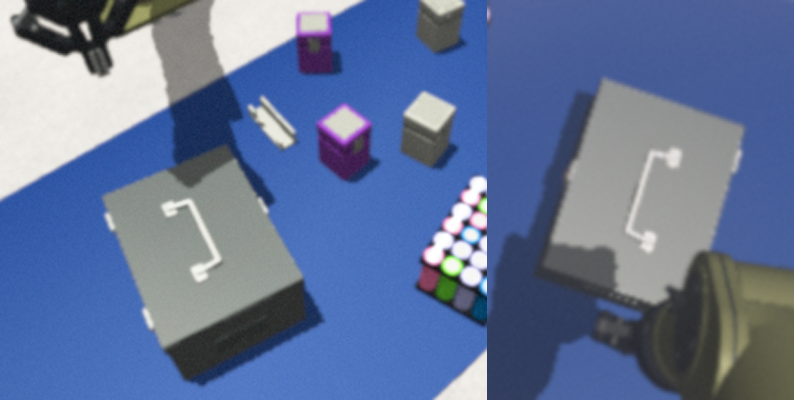

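The lid lies flat on the safe with no gap in either view. The empties, pack and clip are in place, and the robot touches nothing.

```bash
python3 -c "
from bench import manip; print(manip.sign_off(), manip.sense()['time'])"
```

```text
the job is handed in; nothing more can be done
the job is handed in; nothing more can be done
```

The job is handed in, at about 33 s on the robot clock of the 72 s allowed. `sign_off` gives no verdict, so what follows rests on my own checks.

**What I did:** I weighed all four boxes by lifting each about 35 mm. Two came out empty (0.7 N and 0.6 N) and went straight back down where they stood. Two came out full (3.6 N and 3.0 N) and went into the safe side by side. I then pushed the lid over with closed fingertips and pressed it shut.

**Last checks:**
- **Full boxes:** the pictures taken before closing the lid show both upright inside the safe, and contact with the floor was felt for each.
- **Lid:** the last press met a hard stop of 48 N at z = 0.107 m, and both camera views show it lying flat with no gap. I did not measure the lid angle itself.
- **Rest of the bench:** the empty boxes stand on the mat. Comparing pictures before and after, the pack, reel and clip show no visible movement. The gripper is clear of everything.

**What disagreed:**
- The first triangulation of the safe gave 141 mm across instead of 150 mm, because the hinge-side rim is hard to see. I leaned on the clear rim edge instead, and a wrist view then matched it to about 2 mm.
- Box tops triangulated 1 to 2 mm low, within calibration error.

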